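Sign the tent-peg set back in with the self-inking stamp

TASK

The six tent pegs are back in their rack, so sign the set in: take the self-inking stamp out of its well in the wooden caddy, stand it squarely in the printed box on the slip pad, press its cap straight down until it bottoms against its stop and hold it there for a moment, without leaning on it any harder than that takes. Then let it up and put it gently back in its well, standing flat. Print nowhere but in the box, and leave the mallet, puller hook, tumbler, bottle and torch where they are.

Things in the scene. Friction and masses are not known exactly. Their poses are not given: they have to be found in the camera images.
- stamp_center (a point): Centre of the loose self-inking stamp: on its upright axis, 44 mm above the underside of its frame; x along its long side, z up. 88 mm tall, about 160 g. The grey frame's foot, 62 (x) x 42 (y) x 7 mm, stands on the paper; the sprung black cap slides on the frame. The print (44 x 20 mm) is centred underneath; either way round is right. This point is fixed to the frame.
- stamp_grip (a point): Grip point in the middle of the stamp's black cap, which is 58 (x) x 34 (y) mm with flat sides that run from 36 mm below this point to its flat top 20 mm above it. Grip it across its 34 mm thickness (along y), or press on its top. With the cap up this point is 68 mm above the underside of the foot; it goes down with the cap. Lifted by the cap, the frame comes along.
- stamp_cap (a joint): Stroke of the stamp's sprung cap in m: 0 = up, grows as the cap is pressed down, 0.014 = bottomed on its stop. The return spring resists with about 3 N at first, rising evenly to about 8 N just before the stop (1 to 2 N more where the hand also stops carrying the stamp's weight); at the stop the force rises steeply. The paper is bruised if the stamp bears on the pad with more than 20 N.
- caddy: Wooden desk caddy, fixed to the console, 150 (x) x 92 (y) x 16 mm, origin at the centre of its underside. Sunk in its top are the stamp's well, a square recess with paper clips beside it (towards +x) and a groove with a pen along its +y side.
- well (a point): Centre of the floor of the stamp's well in the caddy, 7 mm above the console; the well is 68 (x) x 48 (y) mm and 9 mm deep with lightly chamfered edges, and the stamp's foot drops into it with about 3 mm to spare all round, its long side along the well's x. The stamp starts in it.
- pad: Cardboard back of a tear-off pad of paper slips, fixed to the console: 115 (x) x 158 (y) x 2 mm, origin at the centre of its underside, on the console. The slips on it, 105 x 148 mm, have a grey bound edge along the +y side. How many are left varies and is not told: their rigid, level top face lies anywhere from 5 to 16 mm above the console, so feel for it or look.
- box (a point): Point on the console (height 0) straight below the centre of the printed rectangular box (thin dark lines, 66 along x by 40 along y mm) that is on the top slip, near the end away from the bound edge, 34 mm from the pad's centre towards -y. The stamp's long side goes along x.
- rack: Slotted wooden rack, fixed to the console, 150 (x) x 176 (y) x 41 mm, holding six aluminium pin pegs 190 mm long lying along x in its slots; origin at the centre of its underside.
- mallet: Bystander: yellow plastic mallet lying loose, 265 mm long, handle towards its -x, head 104 (y) x 46 mm at its +x end, 46 mm high; origin on the console under the handle, 110 mm from the head's centre.
- hook: Bystander: steel peg puller lying loose, T-handle at its -x end, hook at its +x end, 175 mm long, 100 mm wide, 10 mm high; origin underneath, about half-way along.
- tumbler_center (a point): Bystander: centre of a small glass tumbler standing upside down, 68 mm across and 82 mm tall, 41 mm above the console.
- sunscreen: Bystander: white plastic bottle, 52 mm across and 150 mm tall, upright; origin at the centre of its underside.
- torch: Bystander: black metal torch standing on its lens, 40 mm across and 118 mm tall; origin at the centre of its underside.

How it is judged:
By the outcome, as a careful person would: the job done as asked, in the order asked, and still so for the second after the job is handed in, with the robot touching nothing.
It also fails if it takes over 64 s, if anything falls off the work surface, if the arm or the gripper's body presses on something with over 40 N, if the wrist force passes 120 N, or if a joint passes its speed limit or range.

ROBOT

A 6-joint arm with a two-finger parallel gripper is mounted at the origin on the work surface. World frame = base frame: x ahead of the robot, y to its left, z up, the work surface at z = 0. Lengths are in m, angles in rad, forces in N, time in s.
With the tool pointing down it reaches from about 0.375 to 0.9 m from the base axis. Payload 3.1 kg.
Tool frame: the origin (TCP) lies between the finger pads; the fingertips stand 11 mm ahead of it and the grasp point (between the pads) lies 8 mm behind it; z points along the fingers, y is the line along which they close (so a half turn about z gives the same grasp; the last joint's range is limited). The gripper opens to 87 mm and grips with 3 to 60 N. Pads are 19 mm wide; open, the fingers measure 117 mm over their backs; the gripper's body (75 mm by 190 mm) begins 51 mm behind the grasp point.
Start: joints at [1.101, 0.527, 1.433, -0, 1.181, -0.178], TCP at [0.18, 0.599, 0.198] pointing down, gripper open.
Joint ranges: [-3.08, 3.08], [-0.75, 2.2], [0.22, 2.44], [-1.43, 4.57], [0, 2.65], [-2.85, 2.85]. Speed limits (rad/s): [2.79, 2.79, 3.14, 3.14, 3.14, 3.14].

INTERFACE

Orientations are given as a unit quaternion [x, y, z, w].
In Python, from rig import robot gives the robot as it stands.
- The arm moves only by the tool move_arm, never from a script. Its argument "moves" is text: rows parted by semicolons, each of 7 numbers parted by spaces: the shift along the tool's x, y, z in units of 100 mm (1.0 is 100 mm), then the turn, a rotation vector about the tool's x, y, z in units of 90 degrees (1.0 is 90 degrees), then the opening, from 0 (shut) to 1 (fully open). A call has 1 to 12 rows; each row is the pose to reach, as a shift and turn from the pose commanded when the call began, along the tool's axes at that moment; what a row does not reach only later rows make up. A row lasts 1/10 s, in which the tool goes at most 50 mm and 8.59 degrees, less where a joint would pass 70% of its speed; a pose out of reach is approached as far as the arm can. A call with a number of a shift or a turn outside -1 to 1 is refused whole. A call with a gripper value outside its range is refused whole. The fingers move at their own pace and stop on an object; "squeeze" is the grip in N (left out, the last holds). Time passes only in rows, so rows that repeat a pose let the fingers close. It gives the time, the measured TCP pose, the force, the opening and the grip force at its end, in the units of the state.
- robot.get_obs(): the state, without advancing time (a new reading comes with each control period).
- robot.camera(name): name is "side" or "top"; returns a dict with "image" (384x512x3 uint8, red, green, blue), "intrinsics" (3x3 intrinsics, pixels), "extrinsics" (4x4, takes a point from world to camera coordinates). Camera axes: x right, y up, looking along -z (the intrinsics and any distortion apply to the point x, -y, -z); pixel columns grow to the right and rows downward; lengths in m; the calibration is good to about 2 mm. A picture is of the moment at which its call begins. There is no depth.
- robot.hand_in(): hands the job in; it is judged then, once.
The state is a dict: "time": time; "q": joint angles; "joint_velocities": joint speeds; "joint_torque": joint torques, N m; "position": TCP position; "tool_rot": TCP orientation; "ft_force": force on the tool from outside, world axes, zero at the start; "moment": the same for the moment, N m; "grip_width": finger opening in m; "grip_force": force on a finger pad.
Only numpy, scipy, OpenCV 4.12 (cv2) and the standard library are available. Lean on these libraries where they do the work, as an engineer would, in place of code of your own. Each camera call takes 0.05 s, during which the arm holds its last target. There are 200 camera calls.

## Working session

There is one attempt and no reset: what is moved stays moved. The work goes in short steps, Python scripts to look and compute and a tool call to move; the robot and the scene stay as the last step left them, time stands still between calls to the robot, and variables do not carry over. Pictures are saved under pics/ and viewed, at most 10 in all, crops included, and the job is handed in when it is done.

Besides the shell and the picture viewer there is one more tool, called after "Emit:" by a JSON object that holds its "method" and its "body", one argument or row to a line. move_arm: Moves the arm, as the interface text tells. Shifts and turns lie within -1 to 1; 1 stands for 100 mm of shift or 90 degrees of turn. Its arguments: {"type":"object","properties":{"moves":{"type":"string"},"squeeze":{"type":"number"}},"required":["moves"]}

```bash
mkdir -p pics; python3 - <<'E'
from rig import robot
import cv2,numpy as np,pickle
d={n:robot.camera(n) for n in("side","top")}
pickle.dump(d,open("c0.pkl","wb"))
for n in d:
    cv2.imwrite(f"pics/{n}0.png",d[n]["image"][...,::-1]); print(n,d[n]["intrinsics"],d[n]["extrinsics"],d[n].keys())
o=robot.get_obs();print({k:np.round(v,3) for k,v in o.items()})
E
```

```text
side [[469.80683781   0.         247.65281796]
 [  0.         469.80683781 196.71820361]
 [  0.           0.           1.        ]] [[ 0.95987942 -0.28037277  0.00475446 -0.57544008]
 [ 0.17573629  0.61468727  0.76894494 -0.1567357 ]
 [-0.21851372 -0.73725889  0.63929733 -1.49119545]
 [ 0.          0.          0.          1.        ]] dict_keys(['image', 'intrinsics', 'extrinsics'])
top [[378.64308716   0.         254.91353553]
 [  0.         378.64308716 195.10647151]
 [  0.           0.           1.        ]] [[ 0.00871177 -0.99970264 -0.022776    0.01423038]
 [ 0.99741472  0.00706258  0.07151219 -0.5911659 ]
 [-0.07133007 -0.02334012  0.99717965 -1.11582624]
 [ 0.          0.          0.          1.        ]] dict_keys(['image', 'intrinsics', 'extrinsics'])
{'time': np.float64(0.1), 'q': array([ 1.101,  0.528,  1.434,  0.   ,  1.181, -0.178]), 'joint_velocities': array([ 0.001, -0.   , -0.002,  0.002, -0.   ,  0.001]), 'joint_torque': array([ -0.   , -44.099, -17.715,   0.064,   0.053,  -0.   ]), 'position': array([0.179, 0.598, 0.197]), 'tool_rot': array([ 0.145,  0.989, -0.001, -0.   ]), 'ft_force': array([-0.559,  0.067, -0.012]), 'moment': array([-0.007, -0.03 ,  0.001]), 'grip_force': np.float64(0.0), 'grip_width': np.float64(0.087)}
```

View pics/side0.png

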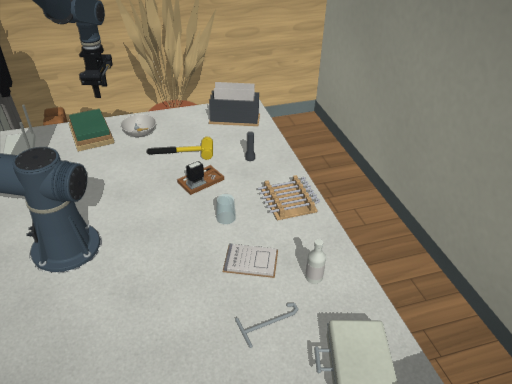

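View pics/top0.png

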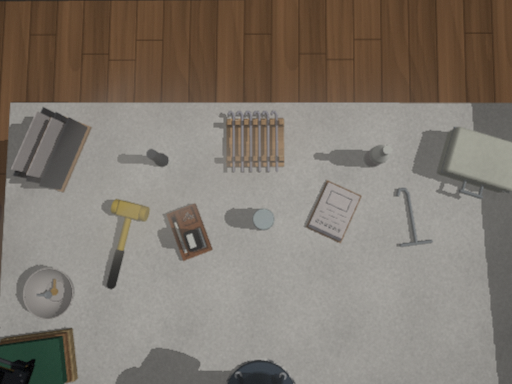

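The overview shows the stamp in its caddy at top (193,240) and side (195,172). The pad is at top (335,210) and side (251,260), with the box at about top (339,201). I'll enlarge these areas.

```bash
python3 - <<'E'
import cv2,numpy as np,pickle
d=pickle.load(open("c0.pkl","rb"))
def crop(n,u,v,w=56,h=42):
    im=d[n]["image"][v-h//2-5:v+h//2+5,u-w//2-5:u+w//2+5,::-1]
    return cv2.resize(im,(396,int(396*im.shape[0]/im.shape[1])),interpolation=cv2.INTER_CUBIC)
a=[crop("top",190,232,56,56),crop("top",335,210,56,56),crop("side",200,176,56,36),crop("side",251,260,56,36)]
im=np.vstack([np.hstack(a[:2]),np.hstack(a[2:])])
s=min(1,600/im.shape[0]); print(im.shape,s,[x.shape for x in a])
cv2.imwrite("pics/crops.png",cv2.resize(im,None,fx=s,fy=s,interpolation=cv2.INTER_AREA))
E
```

```text
(672, 792, 3) 0.8928571428571429 [(396, 396, 3), (396, 396, 3), (276, 396, 3), (276, 396, 3)]
```

View pics/crops.png

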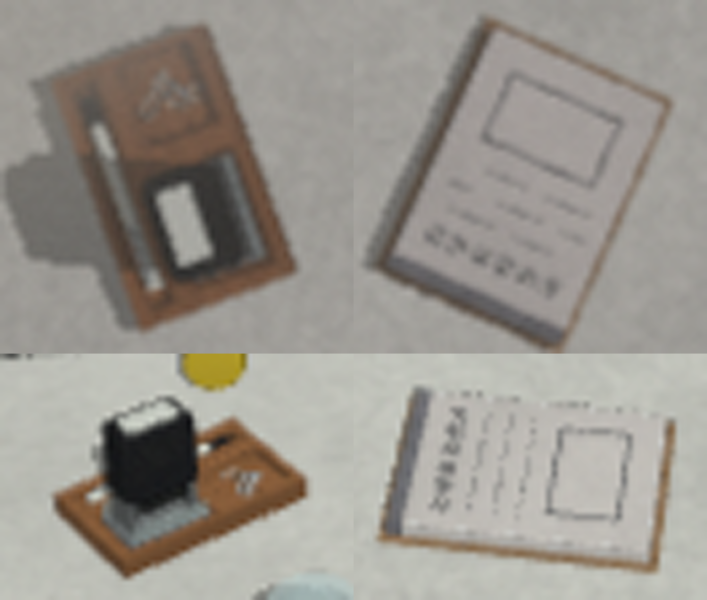

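The crops show the white label on the cap top, the pen on the caddy's left (+y) side and the clips at the top (+x). The box outline is clear in both views, with top corners at about (331,190), (352,200), (347,212) and (326,203). Next I'll measure by masks and triangulation.

```bash
cat > geo.py <<'E'
import cv2,numpy as np
def P(c): return c["intrinsics"]@np.diag([1,-1,-1])@c["extrinsics"][:3]
def tri(d,a,b):
    a=np.float64(a).reshape(-1,2).T;b=np.float64(b).reshape(-1,2).T
    X=cv2.triangulatePoints(P(d["top"]),P(d["side"]),a,b);return (X[:3]/X[3]).T
def plane(c,uv,z):
    M=P(c);out=[]
    for u,v in np.reshape(uv,(-1,2)):
        H=M[:,[0,1,3]].copy();H[:,2]+=M[:,2]*z
        x=np.linalg.solve(H,[u,v,1]);out.append(x[:2]/x[2])
    return np.array(out)
def proj(c,X): x=P(c)@np.append(X,1);return x[:2]/x[2]
S=8
def up(im,u,v,r):
    return cv2.resize(im[v-r:v+r,u-r:u+r],None,fx=S,fy=S,interpolation=cv2.INTER_CUBIC)
def back(p,u,v,r): return (np.float64(p)+.5)/S-.5+[u-r,v-r]
def blobs(m):
    n,l,s,c=cv2.connectedComponentsWithStats(m.astype(np.uint8));return l,s,c
E
python3 - <<'E'
from geo import *;import pickle
d=pickle.load(open("c0.pkl","rb"))
quads={}
for n,(u,v),lab,box,cad in(("top",(190,232),(191.5,241),(339,201),(188,232)),("side",(200,176),(193.5,165),(263,259),(200,180))):
    im=d[n]["image"]
    # label
    r=16;c=(int(lab[0]),int(lab[1]));U=up(im,*c,r).astype(int);g=U.min(2)
    l,s,ce=blobs(g>110); y,x=[int((lab[i]-c[i]+r)*S) for i in(1,0)]
    k=l[y,x];print(n,"label",k,s[k],back(ce[k],*c,r)); quads[n+"l"]=back(ce[k],*c,r)
    # box
    r=22;U=cv2.cvtColor(up(im,*box,r),cv2.COLOR_RGB2GRAY)
    bh=cv2.morphologyEx(U,cv2.MORPH_BLACKHAT,np.ones((31,31)))
    l,s,ce=blobs(bh>18)
    cand=[(s[i,2]*s[i,3],i) for i in range(1,len(s)) if s[i,0]>4 and s[i,1]>4 and s[i,0]+s[i,2]<r*2*S-4 and s[i,1]+s[i,3]<r*2*S-4]
    k=max(cand)[1];pts=np.argwhere(l==k)[:,::-1].astype(np.float32)
    hull=cv2.convexHull(pts);q=cv2.approxPolyDP(hull,0.06*cv2.arcLength(hull,True),True)[:,0]
    q=back(q,*box,r);print("box",s[k],q.round(1).tolist());quads[n+"b"]=q
    # caddy
    r=44;hsv=cv2.cvtColor(up(im,*cad,r),cv2.COLOR_RGB2HSV)
    m=((hsv[...,1]>80)&((hsv[...,0]<15))&(hsv[...,2]>50));m=cv2.morphologyEx(m.astype(np.uint8),cv2.MORPH_OPEN,np.ones((9,9)))
    l,s,ce=blobs(m);k=1+np.argmax(s[1:,4]);hull=cv2.convexHull(np.argwhere(l==k)[:,::-1].astype(np.float32))
    q=cv2.boxPoints(cv2.minAreaRect(hull));q=back(q,*cad,r);print("caddy",q.round(1).tolist());quads[n+"c"]=q
X=tri(d,quads["topl"],quads["sidel"]);print("label3d",X, "reproj",proj(d["top"],X[0])-quads["topl"])
bt,bs=quads["topb"],quads["sideb"]
Xb=tri(d,bt.mean(0),bs.mean(0));print("box3d",Xb)
w=plane(d["top"],bt,Xb[0,2]);print("box world",w,np.linalg.norm(np.roll(w,-1,0)-w,axis=1),np.degrees(np.arctan2(*(np.roll(w,-1,0)-w).T[::-1]))%180)
w=plane(d["side"],bs,Xb[0,2]);print("box side",w,np.linalg.norm(np.roll(w,-1,0)-w,axis=1),np.degrees(np.arctan2(*(np.roll(w,-1,0)-w).T[::-1]))%180)
w=plane(d["top"],quads["topc"],.016);print("caddy",w,w.mean(0),np.linalg.norm(np.roll(w,-1,0)-w,axis=1),np.degrees(np.arctan2(*(np.roll(w,-1,0)-w).T[::-1]))%180)
print("bottle base~",plane(d["side"],(315,280),0),plane(d["top"],(383,150),.15))
E
```

```text
top label 3 [  91   67   81  122 5915] [190.88230135 240.51717033]
box [  69   90  215  176 6217] [[351.9, 199.2], [346.2, 211.7], [325.2, 202.6], [331.3, 189.8]]
caddy [[169.3, 222.7], [198.2, 212.2], [211.8, 249.5], [182.9, 260.1]]
side label 1 [    0    16   256   227 32029] [188.70277132 161.54839169]
box [ 100  105  135  151 5694] [[269.7, 251.7], [267.3, 267.8], [253.2, 266.6], [255.6, 250.6]]
caddy [[176.3, 179.1], [217.2, 161.6], [224.8, 179.5], [183.9, 196.9]]
label3d [[0.44645215 0.19484169 0.10787474]] reproj [-0.89288319  4.16563395]
box3d [[ 0.575717   -0.23331167  0.01020946]]
box world [[ 0.58157466 -0.27332403]
 [ 0.54379397 -0.25577386]
 [ 0.57078981 -0.19300867]
 [ 0.6095034  -0.21161734]] [0.041658   0.06832456 0.04295375 0.06773278] [155.08384112  66.72704873 154.32755006  65.64826497]
box side [[ 0.60944271 -0.2104429 ]
 [ 0.58165219 -0.27157931]
 [ 0.54230213 -0.25508157]
 [ 0.56857876 -0.19369878]] [0.06715633 0.04266852 0.06677056 0.04416138] [ 65.55508483 157.25385141  66.82529078 157.71849343]
caddy [[0.50602935 0.27666743]
 [0.53852028 0.18991658]
 [0.42715507 0.1467468 ]
 [0.39494689 0.23282925]] [0.4666629  0.21154001] [0.09263569 0.11943969 0.09191058 0.11941984] [110.53251173  21.18839886 110.5135871   21.53644231]
bottle base~ [[ 0.70550624 -0.3473625 ]] [[ 0.70474481 -0.32444678]]
```

```bash
python3 - <<'E'
from geo import *;import pickle
d=pickle.load(open("c0.pkl","rb"))
q={}
# side label: light region cut from the background by a tight crop
for n,c,r,t in(("top",(191,241),9,(110,130)),("side",(194,164),9,(120,140,160))):
    U=up(d[n]["image"],*c,r).min(2)
    for th in t:
        l,s,ce=blobs(U>th);k=l[r*S,r*S];print(n,th,k,s[k],back(ce[k],*c,r));
        if k and s[k][4]<8000:q[n]=back(ce[k],*c,r)
if len(q)==2:
    X=tri(d,q["top"],q["side"])[0];print("label",X,proj(d["top"],X)-q["top"],proj(d["side"],X)-q["side"],"cap top at z .095:",plane(d["top"],q["top"],.095),plane(d["side"],q["side"],.095))
for n,c in(("top",(188,232)),("side",(200,178))):
    r=40;hsv=cv2.cvtColor(up(d[n]["image"],*c,r),cv2.COLOR_RGB2HSV)
    m=((hsv[...,1]>70)&(hsv[...,0]<16)&(hsv[...,2]>30)).astype(np.uint8)
    m=cv2.morphologyEx(m,cv2.MORPH_CLOSE,np.ones((25,25)));m=cv2.morphologyEx(m,cv2.MORPH_OPEN,np.ones((25,25)))
    l,s,ce=blobs(m);k=1+np.argmax(s[1:,4]);h=cv2.convexHull(np.argwhere(l==k)[:,::-1].astype(np.float32))
    p=cv2.approxPolyDP(h,.025*cv2.arcLength(h,True),True)[:,0];p=back(p,*c,r);w=plane(d[n],p,.016)
    e=np.roll(w,-1,0)-w
    print(n,p.round(1).tolist(),w.round(4).tolist(),w.mean(0),np.linalg.norm(e,axis=1),np.degrees(np.arctan2(e[:,1],e[:,0]))%180)
E
```

```text
top 110 1 [  35   11   81  122 5915] [190.88230135 240.51717033]
top 130 1 [  37   14   77  117 5102] [190.874657   240.52298118]
side 120 1 [    0     0   144   144 12184] [192.50731492 160.34415011]
side 140 1 [    0     0   144   125 11358] [192.47626123 160.07517829]
side 160 2 [  35   57   83   41 1668] [194.07598921 164.28035072]
label [0.45710714 0.19536838 0.09361264] [-0.00545363  0.02391154] [0.01256353 0.0003224 ] cap top at z .095: [[0.45724272 0.19508917]] [[0.45677794 0.19346338]]
top [[202.2, 227.1], [180.9, 231.2], [176.3, 213.3], [198.4, 214.4]] [[0.4939, 0.1769], [0.481, 0.2408], [0.5346, 0.2561], [0.5317, 0.1889]] [0.51029847 0.21566596] [0.06525059 0.05576657 0.06721429 0.03972078] [101.4475294   15.88341125  87.57698542  17.67603403]
side [[223.4, 176.2], [192.4, 193.3], [177.4, 181.9], [177.4, 178.7], [208.1, 165.4]] [[0.5634, 0.1983], [0.4329, 0.1309], [0.3928, 0.2108], [0.3962, 0.2302], [0.5232, 0.2806]] [0.46168615 0.21017061] [0.14683326 0.08938438 0.01965215 0.13665277 0.0915622 ] [ 27.33470796 116.64791323  80.27040742  21.65647043 116.04243384]
```

```bash
cat > go.py <<'E'
import sys,numpy as np
from scipy.spatial.transform import Rotation as R
from rig import robot
def rel(x,y,z,yaw):  # yaw of tool y axis, deg; tool down
    o=robot.get_obs();r=R.from_quat(o["tool_rot"])
    c,s=np.cos(np.radians(yaw)),np.sin(np.radians(yaw))
    t=R.from_matrix(np.array([[-s,c,0],[c,s,0],[0,0,-1]]).T)
    # columns: tool x, tool y, tool z
    t=R.from_matrix(np.column_stack([[-s,c,0],[c,s,0],[0,0,-1]]))
    print("shift",(r.inv().apply(np.array([x,y,z])-o["position"])*10).round(3),"turn",((r.inv()*t).as_rotvec()/(np.pi/2)).round(3),
      "pos",o["position"].round(4),"yaw",np.degrees(np.arctan2(*r.as_matrix()[1::-1,1])).round(2),"q6",o["q"][5].round(2),"F",o["ft_force"].round(2),"t",o["time"].round(2))
if __name__=="__main__": rel(*map(float,sys.argv[1:]))
E
sed -i '/t=R.from_matrix(np.array/d' go.py
python3 go.py .457 .195 .200 -69
```

```text
Traceback (most recent call last):
  File "go.py", line 11, in <module>
    if __name__=="__main__": rel(*map(float,sys.argv[1:]))
                             ~~~^^^^^^^^^^^^^^^^^^^^^^^^^^
  File "go.py", line 10, in rel
    "pos",o["position"].round(4),"yaw",np.degrees(np.arctan2(*r.as_matrix()[1::-1,1])).round(2),"q6",o["q"][5].round(2),"F",o["ft_force"].round(2),"t",o["time"].round(2))
                                                                                                                                                       ^^^^^^^^^^^^^^^
AttributeError: 'float' object has no attribute 'round'
```

```bash
sed -i 's/o\["time"\].round(2)/round(o["time"],2)/' go.py; python3 go.py .457 .195 .200 -69
```

```text
shift [-3.818 -3.061 -0.026] turn [-1.000e-03  1.000e-03  1.581e+00] pos [0.1794 0.598  0.197 ] yaw 73.28 q6 -0.18 F [-0.56  0.07 -0.01] t 0.1
```

Emit:
{"method": "move_arm", "body": {
  "moves": "-0.32 -0.255 0 0 0 0 1; -0.64 -0.51 0 0 0 0 1; -0.955 -0.765 0 0 0 0 1"
}}

```text
time: 0.4
position: [0.2494, 0.4965, 0.1973]
tool_rot: [0.145, 0.989, -0.0, -0.0]
ft_force: [0.8, -0.4, 0.5]
grip_width: 0.0871
grip_force: 0.0
```

Emit:
{"method": "move_arm", "body": {
  "moves": "-0.32 -0.255 0 0 0 0 1; -0.64 -0.51 0 0 0 0 1; -0.955 -0.765 0 0 0 0 1"
}}

```text
time: 0.7
position: [0.3191, 0.3955, 0.1976]
tool_rot: [0.145, 0.989, -0.0, -0.0]
ft_force: [-0.1, 1.4, 0.4]
grip_width: 0.0873
grip_force: 0.0
```

Emit:
{"method": "move_arm", "body": {
  "moves": "-0.32 -0.255 0 0 0 0 1; -0.64 -0.51 0 0 0 0 1; -0.955 -0.765 0 0 0 0 1"
}}

```text
time: 1.0
position: [0.3886, 0.2948, 0.1977]
tool_rot: [0.145, 0.989, -0.0, -0.0]
ft_force: [0.2, 0.1, -0.8]
grip_width: 0.087
grip_force: 0.0
```

Emit:
{"method": "move_arm", "body": {
  "moves": "-0.32 -0.255 0 0 0 0 1; -0.64 -0.51 0 0 0 0 1; -0.955 -0.765 0 0 0 0 1; -0.955 -0.765 0 0 0 0.1 1; -0.955 -0.765 0 0 0 0.2 1; -0.955 -0.765 0 0 0 0.3 1; -0.955 -0.765 0 0 0 0.4 1; -0.955 -0.765 0 0 0 0.5 1; -0.955 -0.765 0 0 0 0.6 1; -0.955 -0.765 0 0 0 0.68 1"
}}

```text
time: 2.0
position: [0.4572, 0.1955, 0.1975]
tool_rot: [0.624, 0.781, -0.0, -0.0]
ft_force: [-0.2, 0.1, 0.4]
grip_width: 0.0873
grip_force: 0.0
```

Emit:
{"method": "move_arm", "body": {
  "moves": "0 0 0 0 0 0.1 1; 0 0 0 0 0 0.2 1; 0 0 0 0 0 0.3 1; 0 0 0 0 0 0.4 1; 0 0 0 0 0 0.5 1; 0 0 0 0 0 0.6 1; 0 0 0 0 0 0.7 1; 0 0 0 0 0 0.8 1; 0 0 0 0 0 0.9 1; 0 0 0 0 0 0.9 1; 0 0 0 0 0 0.9 1"
}}

```text
time: 3.1
position: [0.4572, 0.1955, 0.1975]
tool_rot: [0.981, 0.192, -0.0, 0.0]
ft_force: [0.7, 0.1, -1.1]
grip_width: 0.0871
grip_force: 0.0
```

```bash
python3 go.py .457 .195 .067 -69; python3 - <<'E'
from geo import *;import pickle
from rig import robot
d={n:robot.camera(n) for n in("side","top")};pickle.dump(d,open("c1.pkl","wb"))
a=d["top"]["image"][172:282,130:250,::-1];b=d["side"]["image"][100:210,140:260,::-1]
cv2.imwrite("pics/above.png",cv2.resize(np.hstack([a,b]),(800,367),interpolation=cv2.INTER_CUBIC))
E
```

```text
shift [-0.003  0.004  1.305] turn [-0.     0.001  0.013] pos [0.4572 0.1955 0.1975] yaw -67.87 q6 1.36 F [ 0.72  0.09 -1.13] t 3.1
```

View pics/above.png

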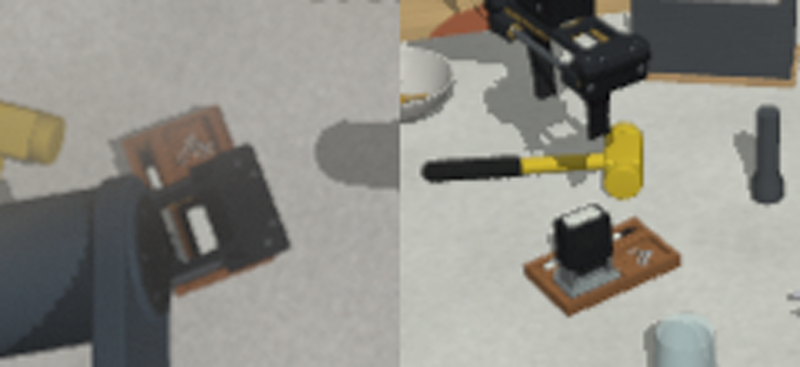

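The open fingers straddle the cap along its 34 mm side: the label shows between them at (200,230) in the left crop, and the side view agrees. I'm descending now.

Emit:
{"method": "move_arm", "body": {
  "moves": "0 0 0.3 0 0 0.013 1; 0 0 0.6 0 0 0.013 1; 0 0 0.8 0 0 0.013 1; 0 0 0.95 0 0 0.013 1; 0 0 0.95 0 0 0.013 1"
}}

```text
time: 3.7
position: [0.4558, 0.1952, 0.101]
tool_rot: [0.983, 0.182, -0.003, 0.0]
ft_force: [-0.4, 0.7, -0.3]
grip_width: 0.0874
grip_force: 0.0
```

Emit:
{"method": "move_arm", "body": {
  "moves": "0 0 0.15 0 0 0 1; 0 0 0.28 0 0 0 1; 0 0 0.35 0 0 0 1; 0 0 0.35 0 0 0 1"
}}

```text
time: 4.1
position: [0.4574, 0.1956, 0.0677]
tool_rot: [0.983, 0.182, -0.0, -0.0]
ft_force: [-0.4, -0.7, -0.7]
grip_width: 0.0869
grip_force: 0.0
```

Emit:
{"method": "move_arm", "body": {
  "moves": "0 0 0 0 0 0 0.6; 0 0 0 0 0 0 0.45; 0 0 0 0 0 0 0.4; 0 0 0 0 0 0 0.35; 0 0 0 0 0 0 0.3; 0 0 0 0 0 0 0.3; 0 0 0 0 0 0 0.3; 0 0 0 0 0 0 0.3; 0 0 0 0 0 0 0.3; 0 0 0 0 0 0 0.3",
  "squeeze": 15
}}

```text
time: 5.1
position: [0.4576, 0.1956, 0.0678]
tool_rot: [0.983, 0.182, 0.0, 0.0]
ft_force: [-0.3, -0.8, -0.3]
grip_width: 0.0334
grip_force: 15.0
```

```bash
python3 go.py .457 .195 .067 -69
```

```text
shift [-0.008  0.003  0.008] turn [ 0. -0. -0.] pos [0.4576 0.1956 0.0678] yaw -69.04 q6 1.38 F [-0.31 -0.76 -0.27] t 5.1
```

Emit:
{"method": "move_arm", "body": {
  "moves": "0 0 0 0 0 0 0.3; 0 0 0 0 0 0 0.3; 0 0 -0.1 0 0 0 0.3; 0 0 -0.25 0 0 0 0.3; 0 0 -0.5 0 0 0 0.3; 0 0 -0.8 0 0 0 0.3; 0 0 -1 0 0 0 0.3",
  "squeeze": 30
}}

```text
time: 5.8
position: [0.458, 0.1958, 0.17]
tool_rot: [0.983, 0.182, 0.001, -0.0]
ft_force: [0.0, 0.4, -1.6]
grip_width: 0.033
grip_force: 30.0
```

Emit:
{"method": "move_arm", "body": {
  "moves": "0 0 -0.2 0 0 0 0.3; 0 0 -0.2 0 0 0 0.3; 0 0 -0.2 0 0 0 0.3"
}}

```text
time: 6.1
position: [0.4573, 0.1956, 0.188]
tool_rot: [0.983, 0.182, 0.0, -0.0]
ft_force: [0.1, 0.3, -2.3]
grip_width: 0.0326
grip_force: 30.0
```

```bash
python3 go.py .5757 -.2325 .188 -24
```

```text
shift [-0.425  4.422 -0.   ] turn [ 0.    -0.    -0.501] pos [0.4573 0.1956 0.188 ] yaw -69.05 q6 1.38 F [ 0.14  0.28 -2.33] t 6.1
```

Emit:
{"method": "move_arm", "body": {
  "moves": "-0.02 0.2 0 0 0 0 0.3; -0.06 0.55 0 0 0 0 0.3; -0.085 0.9 0 0 0 0 0.3"
}}

```text
time: 6.4
position: [0.4804, 0.108, 0.1863]
tool_rot: [0.983, 0.183, -0.002, -0.0]
ft_force: [1.2, 0.1, -1.4]
grip_width: 0.033
grip_force: 30.0
```

Emit:
{"method": "move_arm", "body": {
  "moves": "-0.03 0.33 0 0 0 0 0.3; -0.06 0.66 0 0 0 0 0.3; -0.1 1 0 0 0 0 0.3"
}}

```text
time: 6.7
position: [0.5072, 0.0106, 0.1862]
tool_rot: [0.983, 0.182, -0.002, -0.001]
ft_force: [1.3, -0.8, -1.5]
grip_width: 0.0328
grip_force: 30.0
```

Emit:
{"method": "move_arm", "body": {
  "moves": "-0.03 0.33 0 0 0 0 0.3; -0.06 0.66 0 0 0 0 0.3; -0.1 1 0 0 0 0 0.3"
}}

```text
time: 7.0
position: [0.5336, -0.0862, 0.186]
tool_rot: [0.983, 0.182, -0.002, -0.001]
ft_force: [0.2, 0.3, -1.0]
grip_width: 0.0329
grip_force: 30.0
```

Emit:
{"method": "move_arm", "body": {
  "moves": "-0.03 0.33 0 0 0 0 0.3; -0.06 0.66 0 0 0 0 0.3; -0.1 1 0 0 0 0 0.3; -0.1 1 0 0 0 -0.09 0.3; -0.1 1 0 0 0 -0.18 0.3; -0.1 1 0 0 0 -0.27 0.3; -0.1 1 0 0 0 -0.36 0.3; -0.1 1 0 0 0 -0.44 0.3; -0.1 1 0 0 0 -0.5 0.3; -0.1 1 0 0 0 -0.5 0.3"
}}

```text
time: 8.0
position: [0.5599, -0.1817, 0.1859]
tool_rot: [0.839, 0.544, -0.001, -0.002]
ft_force: [1.1, 0.5, -1.9]
grip_width: 0.033
grip_force: 30.0
```

```bash
python3 go.py .5757 -.2325 .100 -24
```

```text
shift [-0.399  0.355  0.857] turn [-0.003 -0.    -0.001] pos [ 0.5599 -0.1817  0.1859] yaw -24.07 q6 -0.08 F [ 1.12  0.5  -1.89] t 8.0
```

Emit:
{"method": "move_arm", "body": {
  "moves": "-0.2 0.18 0.1 0 0 0 0.3; -0.4 0.355 0.3 -0.003 0 0 0.3; -0.4 0.355 0.55 -0.003 0 0 0.3; -0.4 0.355 0.75 -0.003 0 0 0.3; -0.4 0.355 0.85 -0.003 0 0 0.3; -0.4 0.355 0.85 -0.003 0 0 0.3; -0.4 0.355 0.85 -0.003 0 0 0.3"
}}

```text
time: 8.7
position: [0.5775, -0.2333, 0.103]
tool_rot: [0.839, 0.544, 0.001, 0.002]
ft_force: [-0.1, -0.1, -1.3]
grip_width: 0.0326
grip_force: 30.0
```

```bash
python3 go.py .5757 -.2325 .080 -24; python3 - <<'E'
from geo import *;import pickle
from rig import robot
d={n:robot.camera(n) for n in("side","top")};pickle.dump(d,open("c2.pkl","wb"))
a=d["top"]["image"][155:265,285:405,::-1];b=d["side"]["image"][180:290,190:310,::-1]
cv2.imwrite("pics/box.png",cv2.resize(np.hstack([a,b]),(800,367),interpolation=cv2.INTER_CUBIC))
E
```

```text
shift [ 0.    -0.021  0.23 ] turn [ 0.003  0.    -0.001] pos [ 0.5775 -0.2333  0.103 ] yaw -24.08 q6 -0.14 F [-0.12 -0.11 -1.3 ] t 8.7
```

View pics/box.png

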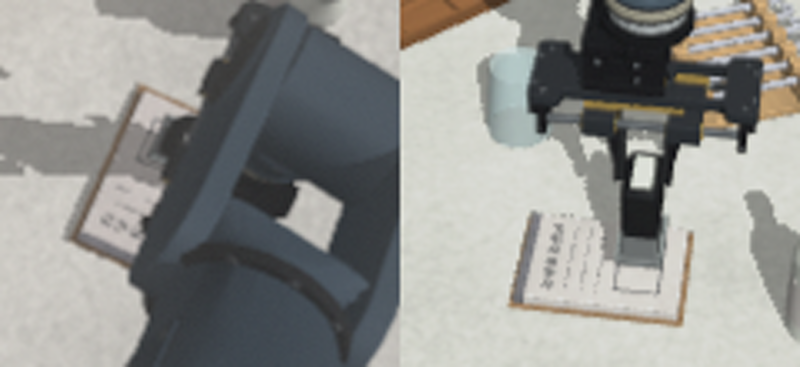

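The stamp hangs squarely over the box: foot at (640,250), box at (637,278) in the side crop, and still about 32 mm up. I'll go down and feel for the paper.

Emit:
{"method": "move_arm", "body": {
  "moves": "0 -0.02 0.1 0.003 0 0 0.3; 0 -0.02 0.2 0.003 0 0 0.3; 0 -0.02 0.24 0.003 0 0 0.3; 0 -0.02 0.24 0.003 0 0 0.3; 0 -0.02 0.24 0.003 0 0 0.3"
}}

```text
time: 9.3
position: [0.5754, -0.2326, 0.0786]
tool_rot: [0.839, 0.544, -0.0, -0.0]
ft_force: [-0.4, 0.8, -0.8]
grip_width: 0.0328
grip_force: 30.0
```

Emit:
{"method": "move_arm", "body": {
  "moves": "0 0 0.01 0 0 0 0.3; 0 0 0.02 0 0 0 0.3; 0 0 0.02 0 0 0 0.3"
}}

```text
time: 9.6
position: [0.5755, -0.2326, 0.0769]
tool_rot: [0.839, 0.544, 0.0, 0.0]
ft_force: [0.6, 0.4, -1.8]
grip_width: 0.033
grip_force: 30.0
```

Emit:
{"method": "move_arm", "body": {
  "moves": "0 0 0.01 0 0 0 0.3; 0 0 0.02 0 0 0 0.3; 0 0 0.02 0 0 0 0.3"
}}

```text
time: 9.9
position: [0.5754, -0.2325, 0.0747]
tool_rot: [0.839, 0.544, -0.0, -0.0]
ft_force: [0.5, 0.0, -2.4]
grip_width: 0.0327
grip_force: 30.0
```

Emit:
{"method": "move_arm", "body": {
  "moves": "0 0 0.01 0 0 0 0.3; 0 0 0.02 0 0 0 0.3; 0 0 0.02 0 0 0 0.3"
}}

```text
time: 10.2
position: [0.5756, -0.2327, 0.0729]
tool_rot: [0.839, 0.544, 0.0, 0.0]
ft_force: [-0.8, -0.3, -0.8]
grip_width: 0.0331
grip_force: 30.0
```

Emit:
{"method": "move_arm", "body": {
  "moves": "0 0 0.01 0 0 0 0.3; 0 0 0.02 0 0 0 0.3; 0 0 0.02 0 0 0 0.3"
}}

```text
time: 10.5
position: [0.5758, -0.2328, 0.0713]
tool_rot: [0.839, 0.544, 0.0, 0.0]
ft_force: [0.1, -0.0, 3.9]
grip_width: 0.033
grip_force: 30.0
```

Emit:
{"method": "move_arm", "body": {
  "moves": "0 0 0.01 0 0 0 0.3; 0 0 0.03 0 0 0 0.3; 0 0 0.05 0 0 0 0.3; 0 0 0.07 0 0 0 0.3; 0 0 0.09 0 0 0 0.3; 0 0 0.1 0 0 0 0.3; 0 0 0.1 0 0 0 0.3; 0 0 0.1 0 0 0 0.3"
}}

```text
time: 11.3
position: [0.5758, -0.2328, 0.0613]
tool_rot: [0.839, 0.544, 0.0, 0.0]
ft_force: [-0.9, 0.4, 6.7]
grip_width: 0.0326
grip_force: 30.0
```

Emit:
{"method": "move_arm", "body": {
  "moves": "0 0 0.01 0 0 0 0.3; 0 0 0.01 0 0 0 0.3; 0 0 0.01 0 0 0 0.3"
}}

```text
time: 11.6
position: [0.5759, -0.2328, 0.0603]
tool_rot: [0.839, 0.544, 0.0, 0.0]
ft_force: [-0.9, 0.2, 6.5]
grip_width: 0.0324
grip_force: 30.0
```

Emit:
{"method": "move_arm", "body": {
  "moves": "0 0 0.01 0 0 0 0.3; 0 0 0.01 0 0 0 0.3; 0 0 0.01 0 0 0 0.3"
}}

```text
time: 11.9
position: [0.5758, -0.2328, 0.0594]
tool_rot: [0.839, 0.544, 0.0, 0.0]
ft_force: [-1.1, -0.1, 7.5]
grip_width: 0.0325
grip_force: 30.0
```

Emit:
{"method": "move_arm", "body": {
  "moves": "0 0 0.005 0 0 0 0.3; 0 0 0.005 0 0 0 0.3; 0 0 0.005 0 0 0 0.3"
}}

```text
time: 12.2
position: [0.5758, -0.2328, 0.0589]
tool_rot: [0.839, 0.544, 0.0, 0.0]
ft_force: [-0.8, 0.1, 8.1]
grip_width: 0.0329
grip_force: 30.0
```

Emit:
{"method": "move_arm", "body": {
  "moves": "0 0 0.003 0 0 0 0.3; 0 0 0.003 0 0 0 0.3; 0 0 0.003 0 0 0 0.3"
}}

```text
time: 12.5
position: [0.5758, -0.2328, 0.0587]
tool_rot: [0.839, 0.544, 0.0, 0.0]
ft_force: [-0.5, 0.4, 7.5]
grip_width: 0.0332
grip_force: 30.0
```

Emit:
{"method": "move_arm", "body": {
  "moves": "0 0 0.003 0 0 0 0.3; 0 0 0.003 0 0 0 0.3; 0 0 0.003 0 0 0 0.3"
}}

```text
time: 12.8
position: [0.5758, -0.2328, 0.0587]
tool_rot: [0.839, 0.544, 0.0, 0.001]
ft_force: [-1.7, 0.8, 8.8]
grip_width: 0.0332
grip_force: 30.0
```

Emit:
{"method": "move_arm", "body": {
  "moves": "0 0 0.003 0 0 0 0.3; 0 0 0.003 0 0 0 0.3; 0 0 0.003 0 0 0 0.3"
}}

```text
time: 13.1
position: [0.5759, -0.2329, 0.0587]
tool_rot: [0.839, 0.544, 0.0, 0.001]
ft_force: [-1.7, 1.8, 9.6]
grip_width: 0.033
grip_force: 30.0
```

Emit:
{"method": "move_arm", "body": {
  "moves": "0 0 0.002 0 0 0 0.3; 0 0 0.002 0 0 0 0.3"
}}

```text
time: 13.3
position: [0.5759, -0.2329, 0.0587]
tool_rot: [0.839, 0.544, 0.0, 0.001]
ft_force: [-1.0, 1.1, 11.3]
grip_width: 0.0331
grip_force: 30.0
```

At the stop: the height holds at 0.0587 while the force climbs. I'll add a touch more and hold.

Emit:
{"method": "move_arm", "body": {
  "moves": "0 0 0.002 0 0 0 0.3; 0 0 0.002 0 0 0 0.3; 0 0 0.002 0 0 0 0.3; 0 0 0.002 0 0 0 0.3; 0 0 0.002 0 0 0 0.3; 0 0 0.002 0 0 0 0.3; 0 0 0.002 0 0 0 0.3; 0 0 0.002 0 0 0 0.3; 0 0 0.002 0 0 0 0.3; 0 0 0.002 0 0 0 0.3"
}}

```text
time: 14.3
position: [0.5759, -0.2328, 0.0586]
tool_rot: [0.839, 0.544, 0.0, 0.001]
ft_force: [-2.0, 1.6, 12.4]
grip_width: 0.0327
grip_force: 30.0
```

Emit:
{"method": "move_arm", "body": {
  "moves": "0 0 -0.02 0 0 0 0.3; 0 0 -0.04 0 0 0 0.3; 0 0 -0.06 0 0 0 0.3; 0 0 -0.08 0 0 0 0.3; 0 0 -0.1 0 0 0 0.3; 0 0 -0.12 0 0 0 0.3; 0 0 -0.14 0 0 0 0.3; 0 0 -0.16 0 0 0 0.3; 0 0 -0.25 0 0 0 0.3; 0 0 -0.5 0 0 0 0.3; 0 0 -0.8 0 0 0 0.3; 0 0 -1 0 0 0 0.3"
}}

```text
time: 15.5
position: [0.5754, -0.2325, 0.1583]
tool_rot: [0.839, 0.544, 0.0, -0.0]
ft_force: [0.8, 0.1, -2.2]
grip_width: 0.0331
grip_force: 30.0
```

Emit:
{"method": "move_arm", "body": {
  "moves": "0 0 -0.3 0 0 0 0.3; 0 0 -0.3 0 0 0 0.3; 0 0 -0.3 0 0 0 0.3"
}}

```text
time: 15.8
position: [0.5751, -0.2323, 0.1869]
tool_rot: [0.839, 0.544, -0.0, -0.0]
ft_force: [-0.4, -0.0, -1.9]
grip_width: 0.033
grip_force: 30.0
```

```bash
python3 go.py .4576 .1956 .188 -69; python3 - <<'E'
from geo import *;import pickle
from rig import robot
d={n:robot.camera(n) for n in("side",)}
b=d["side"]["image"][160:290,190:310,::-1]
cv2.imwrite("pics/lift.png",cv2.resize(b,(550,596),interpolation=cv2.INTER_CUBIC))
E
```

```text
shift [ 3.429 -2.816 -0.01 ] turn [-0.     0.     0.499] pos [ 0.5751 -0.2323  0.1869] yaw -24.05 q6 -0.14 F [-0.43 -0.05 -1.9 ] t 15.8
```

View pics/lift.png

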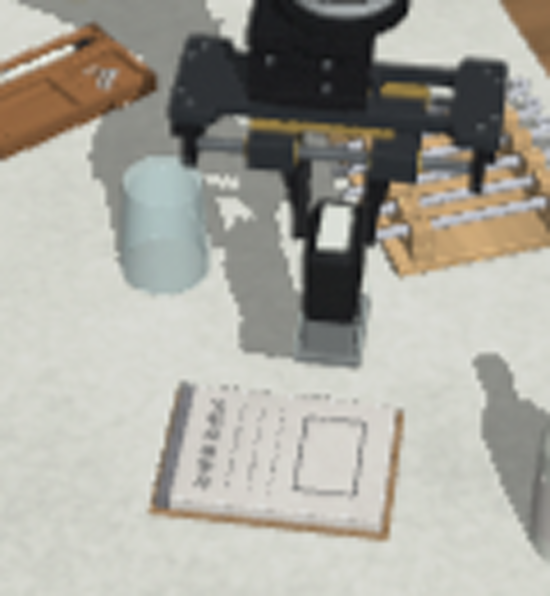

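The stamp is clear of the pad and hangs straight. The box at (330,455) shows no obvious mark, so I'll compare its interior with the first picture before going on.

```bash
python3 - <<'E'
from geo import *;import pickle
from rig import robot
d=pickle.load(open("c0.pkl","rb"))
n={k:robot.camera(k) for k in("side","top")}
a=d["side"]["image"].astype(int);b=n["side"]["image"].astype(int)
D=np.abs(a-b).max(2)[250:270,252:272]
print(D[::2,::2]);print(a[253:265,257:266].mean((0,1)),b[253:265,257:266].mean((0,1)))
E
```

```text
[[22 23 23 20 23 22 23 23 23 22]
 [22 24 16 22 22 22 22  3 20 22]
 [22 23 15 23 23 23 23 23 23 22]
 [23 22 25 22 22 23 23 22 20 23]
 [23 23 22 22 23 23 23 23 16 22]
 [23 21 22 22 24 23 22 23 16 22]
 [23 18 22 22 23 23 23 23 19 22]
 [22 18 22 23 23 22 23 22 22 23]
 [23 15 21 21 22 23 23 22 23 23]
 [23 22 23 22 22 22 21 19 22 23]]
[192.03703704 188.98148148 183.16666667] [214.12962963 211.56481481 205.13888889]
```

The change is uniform lighting, so prints aren't drawn in the images. The force record is the evidence: about 8 N, then 12.4 N with no further travel, after about 13–14 mm of stroke, held for over 1 s. Now I'll carry the stamp back.

Emit:
{"method": "move_arm", "body": {
  "moves": "0.2 -0.164 0 0 0 0 0.3; 0.5 -0.41 0 0 0 0 0.3; 0.857 -0.704 0 0 0 0 0.3"
}}

```text
time: 16.25
position: [0.5453, -0.1254, 0.1853]
tool_rot: [0.84, 0.543, -0.001, -0.001]
ft_force: [1.0, 0.8, -1.2]
grip_width: 0.0327
grip_force: 30.0
```

Emit:
{"method": "move_arm", "body": {
  "moves": "0.285 -0.235 0 0 0 0 0.3; 0.57 -0.47 0 0 0 0 0.3; 0.857 -0.704 0 0 0 0 0.3"
}}

```text
time: 16.55
position: [0.5152, -0.0171, 0.1857]
tool_rot: [0.839, 0.544, -0.001, -0.001]
ft_force: [0.3, 0.3, -1.2]
grip_width: 0.0329
grip_force: 30.0
```

Emit:
{"method": "move_arm", "body": {
  "moves": "0.285 -0.235 0 0 0 0 0.3; 0.57 -0.47 0 0 0 0 0.3; 0.857 -0.704 0 0 0 0 0.3"
}}

```text
time: 16.85
position: [0.4858, 0.0896, 0.1858]
tool_rot: [0.839, 0.544, -0.001, -0.001]
ft_force: [0.6, 0.8, -2.4]
grip_width: 0.033
grip_force: 30.0
```

Emit:
{"method": "move_arm", "body": {
  "moves": "0.285 -0.235 0 0 0 0 0.3; 0.57 -0.47 0 0 0 0 0.3; 0.857 -0.704 0 0 0 0 0.3; 0.857 -0.704 0 0 0 0.09 0.3; 0.857 -0.704 0 0 0 0.18 0.3; 0.857 -0.704 0 0 0 0.27 0.3; 0.857 -0.704 0 0 0 0.36 0.3; 0.857 -0.704 0 0 0 0.45 0.3; 0.857 -0.704 0 0 0 0.499 0.3; 0.857 -0.704 0 0 0 0.499 0.3; 0.857 -0.704 0 0 0 0.499 0.3"
}}

```text
time: 17.95
position: [0.4574, 0.1951, 0.1862]
tool_rot: [0.983, 0.183, -0.001, -0.0]
ft_force: [-0.3, 0.6, -2.4]
grip_width: 0.0331
grip_force: 30.0
```

```bash
python3 go.py .4576 .1956 .088 -69
```

```text
shift [ 0.006 -0.004  0.982] turn [-0.     0.001  0.002] pos [0.4574 0.1951 0.1862] yaw -68.86 q6 1.38 F [-0.31  0.61 -2.44] t 17.95
```

Emit:
{"method": "move_arm", "body": {
  "moves": "0 0 0.2 0 0 0.002 0.3; 0 0 0.4 0 0 0.002 0.3; 0 0 0.6 0 0 0.002 0.3; 0 0 0.8 0 0 0.002 0.3; 0.005 -0.005 0.9 0 0 0.002 0.3; 0.005 -0.005 0.96 0 0 0.002 0.3; 0.005 -0.005 0.96 0 0 0.002 0.3; 0.005 -0.005 0.96 0 0 0.002 0.3"
}}

```text
time: 18.75
position: [0.4588, 0.196, 0.0915]
tool_rot: [0.983, 0.181, 0.001, 0.0]
ft_force: [-0.2, -0.2, -1.6]
grip_width: 0.033
grip_force: 30.0
```

```bash
python3 go.py .4576 .1956 .0678 -69
```

```text
shift [-0.013 -0.001  0.237] turn [ 0.    -0.001 -0.001] pos [0.4588 0.196  0.0915] yaw -69.12 q6 1.39 F [-0.22 -0.22 -1.57] t 18.75
```

Emit:
{"method": "move_arm", "body": {
  "moves": "-0.012 0 0.04 0 0 0 0.3; -0.012 0 0.08 0 0 0 0.3; -0.012 0 0.12 0 0 0 0.3; -0.012 0 0.15 0 0 0 0.3; -0.012 0 0.18 0 0 0 0.3; -0.012 0 0.18 0 0 0 0.3; -0.012 0 0.18 0 0 0 0.3"
}}

```text
time: 19.45
position: [0.4572, 0.1954, 0.0729]
tool_rot: [0.983, 0.181, -0.0, 0.0]
ft_force: [0.2, -0.1, -1.8]
grip_width: 0.033
grip_force: 30.0
```

Emit:
{"method": "move_arm", "body": {
  "moves": "0 0 0.01 0 0 0 0.3; 0 0 0.02 0 0 0 0.3; 0 0 0.02 0 0 0 0.3"
}}

```text
time: 19.75
position: [0.4571, 0.1954, 0.071]
tool_rot: [0.983, 0.181, -0.0, 0.0]
ft_force: [0.6, 0.6, -1.4]
grip_width: 0.0331
grip_force: 30.0
```

```bash
python3 go.py .4576 .1956 .0678 -69
```

```text
shift [ 0.005 -0.     0.032] turn [-0.     0.    -0.002] pos [0.4571 0.1954 0.071 ] yaw -69.14 q6 1.39 F [ 0.57  0.65 -1.41] t 19.75
```

Emit:
{"method": "move_arm", "body": {
  "moves": "0.004 0 0.01 0 0 0 0.3; 0.004 0 0.02 0 0 0 0.3; 0.004 0 0.025 0 0 0 0.3; 0.004 0 0.025 0 0 0 0.3"
}}

```text
time: 20.15
position: [0.4575, 0.1956, 0.0685]
tool_rot: [0.983, 0.181, -0.0, -0.0]
ft_force: [0.4, 0.2, -2.5]
grip_width: 0.0329
grip_force: 30.0
```

Emit:
{"method": "move_arm", "body": {
  "moves": "0 0 0.006 0 0 0 0.3; 0 0 0.006 0 0 0 0.3; 0 0 0.006 0 0 0 0.3"
}}

```text
time: 20.45
position: [0.4576, 0.1956, 0.068]
tool_rot: [0.983, 0.181, 0.0, -0.0]
ft_force: [0.1, 0.5, -0.8]
grip_width: 0.033
grip_force: 30.0
```

Emit:
{"method": "move_arm", "body": {
  "moves": "0 0 0.005 0 0 0 0.3; 0 0 0.005 0 0 0 0.3; 0 0 0.005 0 0 0 0.3"
}}

```text
time: 20.75
position: [0.4576, 0.1955, 0.0677]
tool_rot: [0.983, 0.181, 0.0, 0.0]
ft_force: [-0.2, -1.2, 2.8]
grip_width: 0.0331
grip_force: 30.0
```

Contact at 0.0677, the same height as when I picked it up, so it's seated. Releasing now.

Emit:
{"method": "move_arm", "body": {
  "moves": "0 0 0 0 0 0 0.42; 0 0 0 0 0 0 0.5; 0 0 0 0 0 0 0.6; 0 0 0 0 0 0 0.8; 0 0 0 0 0 0 1; 0 0 0 0 0 0 1; 0 0 0 0 0 0 1",
  "squeeze": 5
}}

```text
time: 21.45
position: [0.4576, 0.1956, 0.0674]
tool_rot: [0.983, 0.181, -0.0, -0.0]
ft_force: [0.5, -0.5, 0.3]
grip_width: 0.0755
grip_force: 0.0
```

Emit:
{"method": "move_arm", "body": {
  "moves": "0 0 -0.1 0 0 0 1; 0 0 -0.3 0 0 0 1; 0 0 -0.6 0 0 0 1; 0 0 -0.95 0 0 0 1"
}}

```text
time: 21.85
position: [0.4567, 0.1954, 0.1633]
tool_rot: [0.983, 0.181, -0.001, 0.0]
ft_force: [0.6, 0.3, 0.3]
grip_width: 0.0868
grip_force: 0.0
```

Emit:
{"method": "move_arm", "body": {
  "moves": "0 0 -0.4 0 0 0 1; 0 0 -0.8 0 0 0 1; 0 0 -0.8 0 0 0 1; 0 0 -0.8 0 0 0 1; 0 0 -0.8 0 0 0 1"
}}

```text
time: 22.35
position: [0.4564, 0.1953, 0.2417]
tool_rot: [0.983, 0.181, -0.001, 0.0]
ft_force: [1.0, 0.3, -0.2]
grip_width: 0.0869
grip_force: 0.0
```

```bash
python3 - <<'E'
from geo import *
from rig import robot
im={k:robot.camera(k)["image"] for k in("side","top")}
b=im["side"][120:210,140:260,::-1];a=im["top"][187:277,130:250,::-1]
cv2.imwrite("pics/end.png",cv2.resize(np.hstack([a,b]),(800,300),interpolation=cv2.INTER_CUBIC))
cv2.imwrite("pics/endfull.png",im["side"][...,::-1])
E
```

```text
(no output)
```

View pics/end.png

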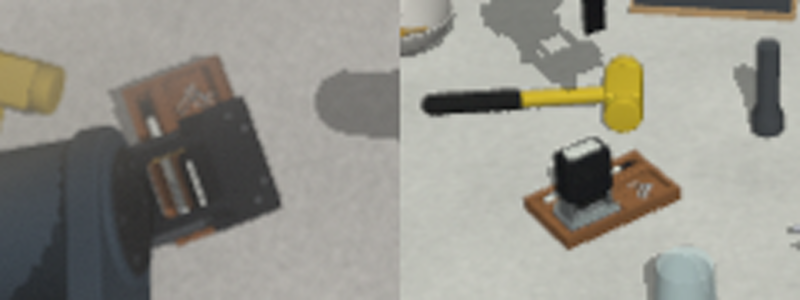

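View pics/endfull.png

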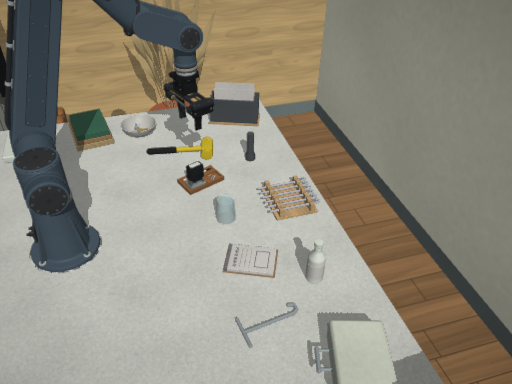

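The stamp stands flat in its well at side (195,172), as it did at the start, and the bystanders haven't moved. The gripper is clear.

```bash
python3 -c "
from rig import robot
print(robot.hand_in())"
```

```text
the job is handed in; nothing more can be done
None
```

The stamp was pressed to its stop in the box (12.4 N at the wrist, held over 1 s), put back flat in its well with nothing else disturbed, and handed in at about 22 s; the cameras show no ink, so the print itself rests on the force and travel readings.

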